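# Vent the boiler filter and hold its clamp arm open

### The arm

A 6-joint arm with a two-finger parallel gripper is mounted at the origin on the work surface. World frame = base frame: x ahead of the robot, y to its left, z up, the work surface at z = 0. Lengths are in m, angles in rad, forces in N, time in s.
With the tool pointing down it reaches from about 0.25 to 0.775 m from the base axis. Payload 4 kg.
Tool frame: the origin (TCP) lies at the very end of the fingers, on their centre line; the grasp point (between the pads) lies tcp_to_grasp behind it (tcp_to_grasp is the distance from the TCP to the grasp point, in m); z points along the fingers, y is the direction in which the jaws open and shut (so a half turn about z gives the same grasp; the last joint's range is limited). The gripper opens to 94 mm and grips with 3 to 60 N. Pads are 16 mm wide; open, the fingers measure 119 mm over their backs; the gripper's body (75 mm by 177 mm) begins 78 mm behind the grasp point.
Start: joints at [-1.426, 0.087, 1.371, -0, 1.684, -0.103], TCP at [0.135, -0.533, 0.206] pointing down, gripper open.
Joint ranges: [-3.1, 3.1], [-0.76, 2.03], [0.27, 2.55], [-1.08, 4.22], [0.17, 2.65], [-2.57, 2.57]. Speed limits (rad/s): [2.79, 2.79, 3.14, 3.14, 3.14, 3.14].

### API

Orientations are given as [roll, pitch, yaw] about the fixed x, y, z axes, in that order (R = Rz(yaw) Ry(pitch) Rx(roll)).
In Python, from bench import * gives the robot as it stands.
- The arm moves only by the tool play_rows, never from a script. Its argument "rows" is a list of rows, each a list of 3 entries, a list of its own where there are three numbers: the finger opening in cm, from 0 to 9.4, then the shift along the world's x, y, z in cm, then the turn, a rotation vector about the world's x, y, z in rad. A call has 1 to 8 rows; each row is the pose to reach, as a shift and turn from the pose commanded when the call began; what a row does not reach only later rows make up. A row lasts 1/12 s, in which the tool goes at most 41.7 mm and 7.16 degrees, less where a joint would pass 70% of its speed; a pose out of reach is approached as far as the arm can. A call with a gripper value outside its range is refused whole. The fingers move at their own pace and stop on an object; the grip force is fixed at half the most. Time passes only in rows, so rows that repeat a pose let the fingers close. It gives the time, the measured TCP pose, the force and the opening at its end, in the units of the state.
- get_obs(): the state, without advancing time (a new reading comes with each control period).
- snapshot(name): name is "side" or "top" or "wrist"; returns a dict with "pixels" (420x560x3 uint8, red, green, blue), "fx", "fy", "cx", "cy" (pixels), "rvec" (rotation vector, rad) and "tvec" (3), from world to camera coordinates, as OpenCV has them. Camera axes: x right, y down, z forward; pixel columns grow to the right and rows downward; lengths in m; the calibration is good to about 2 mm. A picture is of the moment at which its call begins. There is no depth.
- close_job(): hands the job in, once; it reports no verdict.
Trained networks look in the newest picture that a camera, given by its name, has taken for a name from the list of things; names that differ only in an ending like _2 or _b are one class to them, and where a whole thing is asked for, a point or a joint stands for the part that bears it (a point fixed in the world has none). Each returns a list of dicts, best first, with "confidence" (0 to 1); they miss things now and then, are a little off and sometimes report something else, mostly with a low value. They report only what shows in the picture. A call takes as long as a camera call.
- silhouettes(camera, label): "mask" (420x560 bool, what is visible of it) and "point" ([row, column] in pixels, amid what is visible of it).
The state is a dict: "time": time; "joint_positions": joint angles; "qvel": joint speeds; "joint_torque": joint torques, N m; "tool_pos": TCP position; "ee_rot": TCP orientation; "wrist_force": force on the tool from outside, world axes, zero at the start; "wrist_torque": the same for the moment, N m; "width": finger opening in m.
Only numpy, scipy, OpenCV 4.12 (cv2) and the standard library are available. Lean on these libraries where they do the work, as an engineer would, in place of code of your own. Each camera call takes 0.05 s, during which the arm holds its last target. There are 200 camera calls.

### The job

Vent the heating filter: pull the round push-pull knob of the vent valve all the way out until it clicks, then push it fully home again. Then pull the upright tab of the spring latch on the filter's clamp arm sideways, out from under its keeper, and lift the arm off its ball. Finish still holding the arm raised and steady in the gripper, at least 8 cm above the ball, so that the cartridge can be changed, with everything else on the shelf left where it is.

Things in the scene. Friction and masses are not known exactly. Their poses are not given: they have to be found in the camera images.
- filter: Filter fixed to the shelf: grey plate 300 x 140 x 12 mm, black canister 90 mm across with brass lid (95 mm high), a copper pipe each side (out to 116 mm), an aluminium clamp arm lying over the lid. Origin: centre of the plate's underside. x runs from the ball post to the arm's hinge, away from the robot within 0.35 rad; y is the direction in which the latch is pulled; z up.
- clamp_arm: Arm of about 0.45 kg. Origin on its hinge, axes the filter's when down; it lies along its -x and turns about y, the ball end rising, 0 to 0.6 rad. Down, its top is 125 mm above the shelf; a head 70 x 56 mm hoods the ball. It falls when let go and cannot rise more than 2 mm while the latch is engaged.
- latch (a joint): Travel of the spring latch across the arm's head, m: 0 = engaged (nose 12 mm under the lip of the keeper on the filter's -y side), 0.020 = fully pulled to the filter's +y. Past 0.013 the arm can be lifted. The spring pulls back with 3 N at 0, 8 N at 0.020; hold it aside until the arm is some 15 mm up, after that it may slip back.
- tab (a point): Grasp point of the latch's upright tab, on its centre, 16 mm below its top. Tab 12 mm thick (along y), 28 mm wide (x), 42 mm tall over the latch plate; at (-0.115, 0.042, 0.157) m in the filter's frame when down and engaged. Around its foot all is below 133 mm from the shelf, but for a thin spring up to 140 mm on its -y side; the keeper (139 mm high) begins 76 mm to -y. It rides up with the arm.
- cup (a point): Point of the clamp arm that sits on the ball's centre when the arm is down; 235 mm from the hinge along the arm.
- ball (a point): Centre of the steel ball, 32 mm across, on a post at the filter's robot-side end, 95 mm above the shelf. Fixed to the filter and with its axes.
- pivot (a point): The hinge of the clamp arm, at (0.12, 0, 0.115) m in the filter's frame; the hinge axis is the filter's y.
- vent_valve: Vent valve fixed to the shelf left or right of the filter: brass block 60 x 50 mm, 84 mm high, steel nut on top (96 mm), on a grey plate 100 x 90 mm. Its knob sticks out towards the robot. Origin: centre of the underside; the knob is pulled along the valve's -x, which points back towards the robot's side (-x of the world) within 0.3 rad.
- vent_knob (a joint): Travel of the vent knob, m: 0 = fully home, 0.040 = fully out. Detents at both ends: about 8 N to pull it out of home, about 8 N to push it back from out; it snaps the last 6 mm either way. In between it stays where it is left.
- vent_grip (a point): Centre of the vent knob, a black cylinder lying along the valve's x, 34 mm across, 24 mm long, on a 10 mm stem; axis 55 mm above the shelf. Home it is 80 mm in front of the valve's origin (38 mm free behind it to the block's face, 26 mm to its boss), fully out 120 mm.
- stop_tap: A bystander fixed on the filter's other side: brass block 70 mm high on a grey plate, with a flat lever on top (89 mm high) and no round knob. Origin: centre of the underside.
- screwdriver: Loose bystander: screwdriver lying in front of the filter. Origin: its underside.
- tape_roll: Loose bystander: white ring 60 mm across, 19 mm high. Origin: centre of the underside.
- brass_nut: Loose bystander: round brass fitting 38 mm across, 30 mm high. Origin: centre of the underside.
- spanner: Loose bystander: steel wrench lying at the right side. Origin: its underside.
- inhibitor: Loose bystander: white bottle 60 mm across, 140 mm high, behind on the left. Origin: centre of the underside.
- mug: Loose bystander: white mug 80 mm across, 90 mm high, on the left. Origin: centre of the underside.
- parts_tray: Loose bystander: grey tray 90 x 110 x 35 mm at the back right. Origin: centre of the underside.

How it is judged:
On the way, in this order (a step that is already met when the one before it is completed fails the run):
1. the vent knob is pulled fully out (value of joint vent_knob above 0.034 m), for 0.2 s.
2. the vent knob is pushed fully home (value of joint vent_knob below 0.004 m), for 0.2 s.
3. the latch is pulled sideways clear of its keeper while the arm is still down (value of joint latch above 0.012 m and z of cup in the frame of ball below 0.02 m), for 0.05 s.
At the end, for the whole second after the job is handed in: The clamp arm's cup is more than 70 mm above the ball, steady (under 0.1 rad/s), held by the robot's fingers (contact force over 1 N; it falls if let go), and the vent knob is home within 4 mm (z of cup in the frame of ball above 0.07 m and contact force between clamp_arm and the fingers above 1 N and angular speed of clamp_arm below 0.1 rad/s and value of joint vent_knob below 0.004 m); the arm keeps its last pose, push and grip.
It fails at once if the clamp arm is lifted while the vent knob is out (value of joint vent_knob above 0.01 m and z of cup in the frame of ball above 0.02 m).
It fails at once if a loose bystander is moved more than 30 mm (distance of any of screwdriver, tape_roll, brass_nut, spanner, inhibitor, mug, parts_tray from where it was at the start of the episode above 0.03 m).
It also fails if it takes over 58 s, if anything falls off the work surface, if the arm or the gripper's body presses on something with over 40 N, if the wrist force passes 120 N, or if a joint passes its speed limit or range.

## Working session

There is one attempt and no reset: what is moved stays moved. The work goes in short steps, Python scripts to look and compute and a tool call to move; the robot and the scene stay as the last step left them, time stands still between calls to the robot, and variables do not carry over. Pictures are saved under pics/ and viewed, about 8 in all and at most 12, crops included, and the job is handed in when it is done.

Besides the shell and the picture viewer there is one more tool, called after "Request:" in YAML: its name, and indented under it one key for each argument. play_rows: Moves the arm, as the interface text tells. Its arguments: {"type":"object","properties":{"rows":{"type":"array"}},"required":["rows"]}

```bash
ls; mkdir -p pics; python3 - <<'E'
from bench import *
import cv2
o=get_obs(); print(o)
for n in ("top","side"):
    s=snapshot(n); cv2.imwrite(f"pics/{n}0.png",cv2.cvtColor(s["pixels"],cv2.COLOR_RGB2BGR)); print(n,s["fx"],s["cx"],s["cy"],s["rvec"],s["tvec"])
    for l in ("filter","clamp_arm","tab","latch","vent_knob","vent_grip","vent_valve","stop_tap","ball"):
        r=silhouettes(n,l); print(l,[(round(d["confidence"],2),d["point"],int(d["mask"].sum())) for d in r[:2]])
E
```

```text
pics
{'time': 0.0, 'joint_positions': array([-1.42611691e+00,  8.79403123e-02,  1.37220976e+00,  3.09936108e-05,
        1.68356949e+00, -1.03130324e-01]), 'qvel': array([-0.00053036,  0.00027643, -0.00095987,  0.00071866, -0.00178654,
       -0.00052709]), 'joint_torque': array([-3.92233806e-04, -3.40179133e+01, -3.02433944e+01,  7.17359246e-02,
        3.29104986e-02, -1.67771868e-04]), 'tool_pos': array([ 0.13481853, -0.53267947,  0.20433476]), 'ee_rot': array([-3.13948022e+00, -2.49599613e-04,  2.47812937e-01]), 'wrist_force': array([ 0.19163529, -0.09880325, -0.02288152]), 'wrist_torque': array([0.00905166, 0.00486861, 0.04321014]), 'width': 0.09390364220710347}
top 492.85531480881406 274.13718376265143 209.08123914560113 [ 2.20506204 -2.17546298  0.08188816] [0.00670127 0.60342764 1.42967057]
filter [(0.74, [186.2, 270.9], 4923)]
clamp_arm [(0.82, [204.4, 272.6], 1493), (0.48, [211.8, 373.6], 1116)]
tab [(0.61, [221.5, 263.9], 363)]
latch [(0.72, [184.4, 275.2], 4959), (0.62, [223.3, 262.4], 325)]
vent_knob [(0.53, [232.7, 191.7], 139)]
vent_grip [(0.69, [238.5, 189.5], 125), (0.34, [282.1, 334.1], 138)]
vent_valve [(0.63, [214.0, 186.9], 1260), (0.42, [223.5, 264.0], 353)]
stop_tap [(0.79, [212.2, 371.5], 1104), (0.21, [234.9, 189.4], 138)]
ball [(0.75, [185.3, 274.5], 4948)]
side 464.6360564968346 285.98582959379786 210.36926405209948 [ 2.11877574 -0.73057144  0.36028497] [-0.46978838  0.32580628  1.24152257]
filter [(0.95, [213.4, 306.5], 3040)]
clamp_arm [(0.58, [206.8, 284.8], 893), (0.29, [203.1, 263.8], 210)]
tab [(0.6, [204.6, 264.6], 259)]
latch [(0.59, [205.1, 261.3], 222)]
vent_knob [(0.16, [205.8, 263.6], 191)]
vent_grip [(0.45, [215.3, 306.3], 3007)]
vent_valve [(0.76, [196.3, 242.4], 614)]
stop_tap [(0.93, [281.6, 344.6], 1179)]
ball [(0.83, [215.3, 308.3], 3193)]
```

```bash
python3 - <<'E'
import cv2
a=cv2.imread("pics/top0.png")[100:310,140:420]; cv2.imwrite("pics/topc.png",cv2.resize(a,(800,600),interpolation=cv2.INTER_CUBIC))
a=cv2.imread("pics/side0.png")[120:330,180:460]; cv2.imwrite("pics/sidec.png",cv2.resize(a,(800,600),interpolation=cv2.INTER_CUBIC))
E
```

```text
(no output)
```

View pics/topc.png

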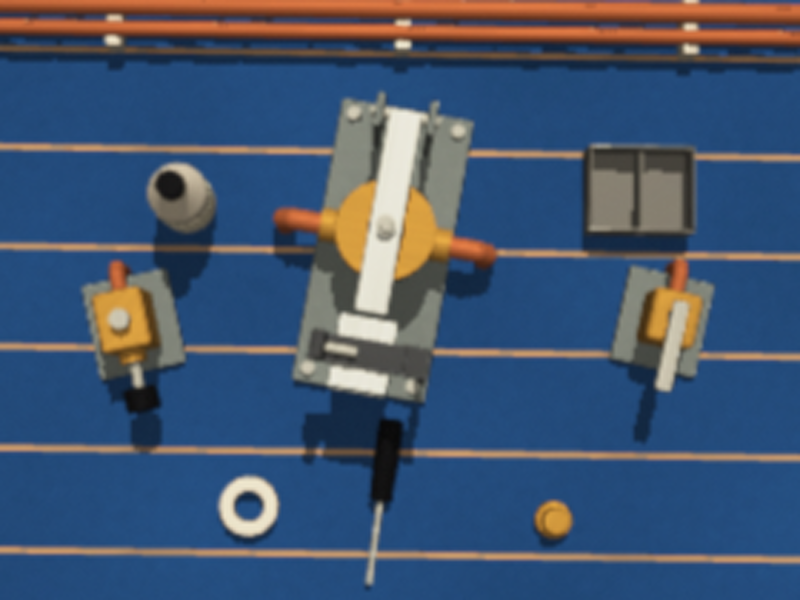

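View pics/sidec.png

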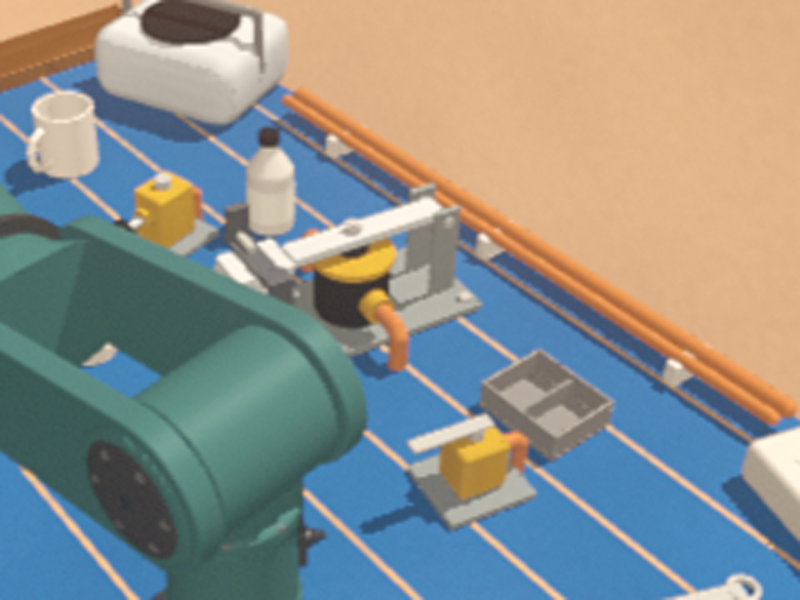

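The top view shows everything needed. The filter plate corners are at crop (345,98), (474,122), (425,402) and (293,380). The tab is at about (318,345), at the left end of the dark latch. The valve is to the left of the filter, with its knob at (141,399) and nut at (119,320). In the side view the arm partly blocks the scene, but the layout agrees.

```bash
cat > h.py <<'E'
from bench import *
import bench,cv2,numpy as np
def ray(s,u,v,z):
    R=cv2.Rodrigues(np.array(s["rvec"]))[0]; c=-R.T@np.array(s["tvec"])
    d=R.T@np.array([(u-s["cx"])/s["fx"],(v-s["cy"])/s["fy"],1]); return c+d*(z-c[2])/d[2]
def proj(s,P):
    K=np.array([[s["fx"],0,s["cx"]],[0,s["fy"],s["cy"]],[0,0,1]])
    return cv2.projectPoints(np.array(P,float).reshape(-1,3),np.array(s["rvec"]),np.array(s["tvec"]),K,None)[0][:,0]
E
python3 - <<'E'
from h import *
print([k for k in dir(bench) if not k.startswith('_')], getattr(bench,'tcp_to_grasp',None))
s=snapshot("top")
def c(u,v,z): return ray(s,140+(u+.5)*.35-.5,100+(v+.5)*.35-.5,z)
C=np.array([c(*p,.012) for p in [(345,98),(474,122),(425,402),(293,380)]]); print("filter",C.round(3),C.mean(0).round(4))
d=(C[0]+C[1]-C[2]-C[3])/2; print("len",np.linalg.norm(d),"yaw",np.arctan2(d[1],d[0]),"w",np.linalg.norm(C[0]-C[1]))
yw=np.arctan2(d[1],d[0]); R=np.array([[np.cos(yw),-np.sin(yw)],[np.sin(yw),np.cos(yw)]])
o=C.mean(0)[:2]; print("tab",o+R@[-.115,.042],"direct(top)",c(318,343,.173)[:2],"pivot",o+R@[.12,0])
V=np.array([c(*p,.006) for p in [(162,268),(82,287),(104,380),(186,360)]]);print("valve",V.mean(0),[np.linalg.norm(V[i]-V[i-1]).round(3) for i in range(4)])
d=V[0]+V[1]-V[2]-V[3];print("yaw",np.arctan2(d[1],d[0]));print("nut",c(119,320,.096),"knob",c(141,399,.055),"knobtop",c(141,399,.072))
for n,z in (("tape",.019),("brass",.03)):pass
print("tape",c(249,507,.01),"brass",c(553,520,.03),"sd",c(388,425,.02),c(370,583,.01))
E
```

```text
['IKError', 'close_job', 'get_obs', 'silhouettes', 'snapshot', 'tcp_to_grasp'] 0.0188
filter [[ 0.828  0.059  0.012]
 [ 0.805 -0.076  0.012]
 [ 0.512 -0.029  0.012]
 [ 0.533  0.108  0.012]] [0.6695 0.0154 0.012 ]
len 0.2981769270081287 yaw -0.1636067912466093 w 0.13726980562610047
tab [0.56289462 0.07559823] direct(top) [0.56406079 0.07632907] pivot [ 0.78791562 -0.00411722]
valve [0.58917712 0.27481338 0.006     ] [np.float64(0.099), np.float64(0.085), np.float64(0.1), np.float64(0.087)]
yaw 0.26759606720255924
nut [0.58735752 0.27358463 0.096     ] knob [0.51101157 0.25702095 0.055     ] knobtop [0.51093998 0.2542198  0.072     ]
tape [0.4020106  0.15092833 0.01      ] brass [ 0.39426513 -0.15900469  0.03      ] sd [0.48794069 0.00940572 0.02      ] [0.32633915 0.02562089 0.01      ]
```

Request:
play_rows:
  rows:
    - [9.4,[37.6,78.6,0],[0,0,0.02]]
    - [9.4,[37.6,78.6,0],[0,0,0.02]]
    - [9.4,[37.6,78.6,0],[0,0,0.02]]
    - [9.4,[37.6,78.6,0],[0,0,0.02]]
    - [9.4,[37.6,78.6,0],[0,0,0.02]]
    - [9.4,[37.6,78.6,0],[0,0,0.02]]
    - [9.4,[37.6,78.6,0],[0,0,0.02]]
    - [9.4,[37.6,78.6,0],[0,0,0.02]]

```text
time: 1.72
tool_pos: [0.279, -0.2307, 0.2058]
ee_rot: [3.14, -0.001, 0.267]
wrist_force: [1.2, -0.6, 0.3]
width: 0.0942
```

Request:
play_rows:
  rows:
    - [9.4,[23.2,48.4,0],[0,0,0]]
    - [9.4,[23.2,48.4,0],[0,0,0]]
    - [9.4,[23.2,48.4,0],[0,0,0]]
    - [9.4,[23.2,48.4,0],[0,0,0]]
    - [9.4,[23.2,48.4,0],[0,0,0]]
    - [9.4,[23.2,48.4,0],[0,0,0]]
    - [9.4,[23.2,48.4,0],[0,0,0]]
    - [9.4,[23.2,48.4,0],[0,0,0]]

```text
time: 2.38
tool_pos: [0.4232, 0.0704, 0.2059]
ee_rot: [3.141, -0.001, 0.269]
wrist_force: [1.0, -0.9, 0.1]
width: 0.0939
```

Request:
play_rows:
  rows:
    - [9.4,[8.9,18.6,0],[0,0,0]]
    - [9.4,[8.9,18.6,0],[0,0,0]]
    - [9.4,[8.9,18.6,0],[0,0,0]]
    - [9.4,[8.9,18.6,0],[0,0,0]]
    - [9.4,[8.9,18.6,0],[0,0,0]]
    - [9.4,[8.9,18.6,0],[0,0,0]]
    - [9.4,[8.9,18.6,0],[0,0,0]]

```text
time: 2.97
tool_pos: [0.5117, 0.2554, 0.2039]
ee_rot: [3.141, 0.003, 0.271]
wrist_force: [-0.5, -0.2, -0.6]
width: 0.0941
```

```bash
python3 - <<'E'
from h import *
s=snapshot("wrist"); cv2.imwrite("pics/w1.png",cv2.cvtColor(s["pixels"],cv2.COLOR_RGB2BGR))
for l in ("vent_knob","vent_valve"):
    for d in silhouettes("wrist",l)[:2]: print(l,d["confidence"],d["point"],d["mask"].sum(),ray(s,d["point"][1],d["point"][0],.055))
print(get_obs()["tool_pos"], proj(s,[[.511,.254,.055],[.588,.274,.096]]))
E
```

```text
vent_knob 0.97 [195.5, 286.2] 1300 [0.51550863 0.25858552 0.055     ]
vent_valve 0.83 [111.6, 291.3] 11055 [0.58919621 0.27420767 0.055     ]
[0.51154145 0.25300384 0.20589633] [[289.65412193 201.32262635]
 [291.72084929 112.80247659]]
```

View pics/w1.png

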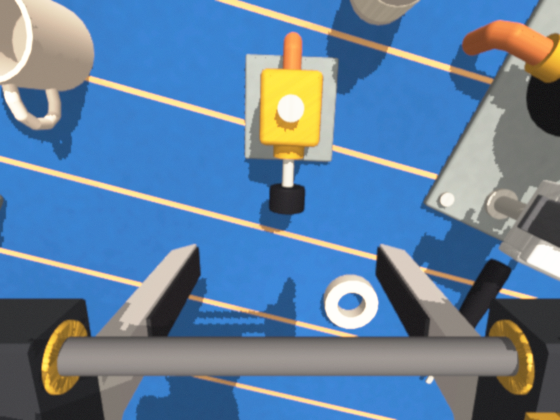

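The wrist view shows the knob at about (287,198). It lies in line with the jaws and matches the map to within a few mm, so I'll go down and grip.

Request:
play_rows:
  rows:
    - [9.4,[0,0.2,-4],[0,0,0]]
    - [9.4,[0,0.2,-8],[0,0,0]]
    - [9.4,[0,0.2,-12],[0,0,0]]
    - [9.4,[0,0.2,-15],[0,0,0]]
    - [9.4,[0,0.2,-17],[0,0,0]]
    - [9.4,[0,0.2,-17],[0,0,0]]
    - [2.5,[0,0.2,-17],[0,0,0]]
    - [2.5,[0,0.2,-17],[0,0,0]]

```text
time: 3.78
tool_pos: [0.5133, 0.2557, 0.0382]
ee_rot: [-3.141, -0.004, 0.267]
wrist_force: [0.6, -0.1, -0.4]
width: 0.0843
```

Request:
play_rows:
  rows:
    - [2.5,[0,0,0],[0,0,0]]
    - [2.5,[0,0,0],[0,0,0]]
    - [2.5,[0,0,0],[0,0,0]]
    - [2.5,[0,0,0],[0,0,0]]
    - [2.5,[0,0,0],[0,0,0]]
    - [2.5,[0,0,0],[0,0,0]]

```text
time: 4.28
tool_pos: [0.5119, 0.2562, 0.0357]
ee_rot: [3.142, -0.0, 0.268]
wrist_force: [-0.6, 0.1, -0.2]
width: 0.044
```

Request:
play_rows:
  rows:
    - [2.5,[0,0,0],[0,0,0]]
    - [2.5,[0,0,0],[0,0,0]]
    - [2.5,[0,0,0],[0,0,0]]
    - [2.5,[0,0,0],[0,0,0]]

```text
time: 4.62
tool_pos: [0.5117, 0.2563, 0.0354]
ee_rot: [-3.141, 0.0, 0.268]
wrist_force: [-0.2, 1.2, 0.4]
width: 0.0334
```

Request:
play_rows:
  rows:
    - [2.5,[-0.7,-0.2,0],[0,0,0]]
    - [2.5,[-1.4,-0.4,0],[0,0,0]]
    - [2.5,[-2.1,-0.6,0],[0,0,0]]
    - [2.5,[-2.8,-0.8,0],[0,0,0]]
    - [2.5,[-3.5,-0.95,0],[0,0,0]]
    - [2.5,[-3.95,-1.1,0],[0,0,0]]
    - [2.5,[-3.95,-1.1,0],[0,0,0]]
    - [2.5,[-3.95,-1.1,0],[0,0,0]]

```text
time: 5.28
tool_pos: [0.4728, 0.2469, 0.0355]
ee_rot: [-3.138, -0.004, 0.268]
wrist_force: [2.5, 6.6, -3.5]
width: 0.0333
```

Request:
play_rows:
  rows:
    - [2.5,[0,0,0],[0,0,0]]
    - [2.5,[0,0,0],[0,0,0]]

```text
time: 5.45
tool_pos: [0.4728, 0.2469, 0.0355]
ee_rot: [-3.138, -0.003, 0.268]
wrist_force: [2.8, 6.6, -4.4]
width: 0.0333
```

```bash
python3 - <<'E'
from h import *
s=snapshot("wrist"); cv2.imwrite("pics/w2.png",cv2.cvtColor(s["pixels"],cv2.COLOR_RGB2BGR))
for d in silhouettes("wrist","vent_knob")[:2]: print(d["confidence"],d["point"],ray(s,d["point"][1],d["point"][0],.055))
print(get_obs()["tool_pos"],get_obs()["wrist_force"])
E
```

```text
0.64 [262.3, 288.5] [0.48151217 0.24971911 0.055     ]
[0.47282155 0.24695419 0.03557188] [ 3.36428429  7.29560756 -4.04537601]
```

View pics/w2.png

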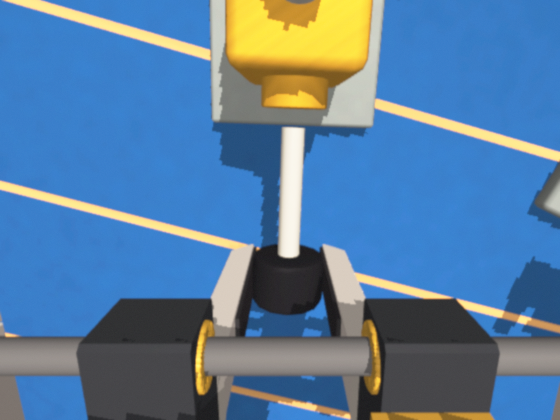

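The knob is still between the fingers and the stem is well out: boss face at (295,107), knob back at (290,255). I'll pull a little further, along the direction it actually moved, to see whether it's at the end stop.

Request:
play_rows:
  rows:
    - [2.5,[-0.2,0.1,0],[0,0,0]]
    - [2.5,[-0.4,0.1,0],[0,0,0]]
    - [2.5,[-0.4,0.1,0],[0,0,0]]
    - [2.5,[-0.4,0.1,0],[0,0,0]]

```text
time: 5.88
tool_pos: [0.4728, 0.247, 0.0357]
ee_rot: [3.141, -0.011, 0.267]
wrist_force: [12.3, 5.1, -10.1]
width: 0.0334
```

```bash
python3 - <<'E'
from h import *
s=snapshot("wrist"); cv2.imwrite("pics/w3.png",cv2.cvtColor(s["pixels"],cv2.COLOR_RGB2BGR))
print(get_obs()["tool_pos"],get_obs()["wrist_force"])
t=snapshot("top")
for d in silhouettes("top","vent_knob")[:1]: print(d["confidence"],d["point"],ray(t,d["point"][1],d["point"][0],.055))
E
```

```text
[0.47281875 0.24705018 0.03574395] [13.06805567  4.70403153 -9.88799624]
```

The tool didn't move and the force rose to 13 N. It's against the end stop at about 40 mm of travel, so it's fully out. Now I'll push it home.

Request:
play_rows:
  rows:
    - [2.5,[0.8,0.15,0],[0,0,0]]
    - [2.5,[1.5,0.3,0],[0,0,0]]
    - [2.5,[2.2,0.5,0],[0,0,0]]
    - [2.5,[2.9,0.65,0],[0,0,0]]
    - [2.5,[3.6,0.8,0],[0,0,0]]
    - [2.5,[4.3,0.95,0],[0,0,0]]
    - [2.5,[4.6,1.0,0],[0,0,0]]
    - [2.5,[4.6,1.0,0],[0,0,0]]

```text
time: 6.7
tool_pos: [0.5117, 0.2562, 0.0353]
ee_rot: [-3.14, 0.007, 0.268]
wrist_force: [-8.3, 1.2, 4.4]
width: 0.0336
```

Request:
play_rows:
  rows:
    - [2.5,[0.2,0.05,0],[0,0,0]]
    - [2.5,[0.2,0.05,0],[0,0,0]]
    - [2.5,[0.2,0.05,0],[0,0,0]]

```text
time: 6.95
tool_pos: [0.5117, 0.2562, 0.0352]
ee_rot: [-3.141, 0.011, 0.268]
wrist_force: [-13.5, -0.1, 7.7]
width: 0.0338
```

It's back at the home stop: same position as at the start, with rising force. I'll ease off, open and rise.

Request:
play_rows:
  rows:
    - [2.5,[-0.3,0,0],[0,0,0]]
    - [7,[-0.3,0,0],[0,0,0]]
    - [7,[-0.3,0,0],[0,0,0]]
    - [7,[-0.3,0,0],[0,0,0]]
    - [7,[-0.3,0,0],[0,0,0]]
    - [7,[-0.3,0,0],[0,0,0]]
    - [7,[-0.3,0,2],[0,0,0]]
    - [7,[-0.3,0,6],[0,0,0]]

```text
time: 7.62
tool_pos: [0.5095, 0.2548, 0.0897]
ee_rot: [3.14, 0.013, 0.268]
wrist_force: [0.9, 0.4, -0.1]
width: 0.0698
```

Request:
play_rows:
  rows:
    - [5,[0,0,4],[0,0,0]]
    - [5,[0,0,8],[0,0,0]]
    - [5,[0,0,12],[0,0,0]]
    - [5,[0,0,15.7],[0,0,-0.05]]
    - [5,[0,0,15.7],[0,0,-0.12]]
    - [5,[0,0,15.7],[0,0,-0.2]]

```text
time: 8.12
tool_pos: [0.5151, 0.257, 0.2571]
ee_rot: [-3.139, -0.008, 0.064]
wrist_force: [0.0, -1.5, -1.5]
width: 0.05
```

```bash
python3 - <<'E'
from h import *
t=snapshot("top")
for d in silhouettes("top","vent_knob")[:2]: print(d["confidence"],d["point"],ray(t,d["point"][1],d["point"][0],.06))
s=snapshot("wrist"); cv2.imwrite("pics/w4.png",cv2.cvtColor(s["pixels"],cv2.COLOR_RGB2BGR))
for d in silhouettes("wrist","vent_knob")[:2]: print(d["confidence"],d["point"],ray(s,d["point"][1],d["point"][0],.055))
print(get_obs()["tool_pos"],get_obs()["ee_rot"])
E
```

```text
0.64 [170.5, 203.1] [0.7089041  0.22072332 0.06      ]
0.98 [188.1, 285.1] [0.51590057 0.26055869 0.055     ]
[0.51327915 0.25637994 0.25189351] [3.14108598e+00 8.93154212e-04 6.95493511e-02]
```

Request:
play_rows:
  rows:
    - [5,[0,-4,0],[0,0,-0.06]]
    - [5,[0,-8,0],[0,0,-0.12]]
    - [5,[0,-12,0],[0,0,-0.18]]
    - [5,[0,-15,0],[0,0,-0.234]]
    - [5,[0,-18,0],[0,0,-0.234]]
    - [5,[0,-18,0],[0,0,-0.234]]
    - [5,[0,-18,0],[0,0,-0.234]]

```text
time: 8.9
tool_pos: [0.5131, 0.0753, 0.2518]
ee_rot: [-3.142, 0.001, -0.168]
wrist_force: [-0.4, 1.3, 0.2]
width: 0.0499
```

```bash
python3 - <<'E'
from h import *
s=snapshot("wrist"); cv2.imwrite("pics/w5.png",cv2.cvtColor(s["pixels"],cv2.COLOR_RGB2BGR))
for d in silhouettes("wrist","tab")[:2]: print(d["confidence"],d["point"],d["mask"].sum(),ray(s,d["point"][1],d["point"][0],.165))
print(get_obs()["tool_pos"],get_obs()["ee_rot"],proj(s,[[.5635,.076,.173],[.5635,.076,.131]]))
E
```

```text
0.71 [149.2, 317.9] 3957 [0.56133643 0.04628353 0.165     ]
[0.51317017 0.07713858 0.25199403] [-3.14123417e+00  1.06870983e-03 -1.65099047e-01] [[276.9358681  154.32279676]
 [278.39962976 148.97585096]]
```

View pics/w5.png

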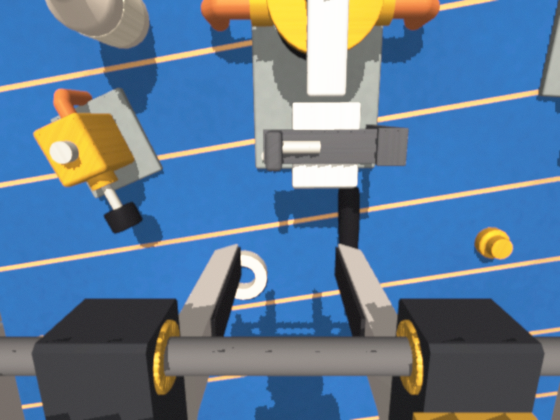

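The wrist view shows the tab's top at about (272,150), with the spring to its right and the latch square to the jaws. That is about 3 mm beyond the prediction, so I'll use (0.566, 0.079). I'm going down to TCP z = 0.143, just above the spring.

Request:
play_rows:
  rows:
    - [5,[2.5,0.2,0],[0,0,0]]
    - [5,[5.3,0.25,0],[0,0,0]]
    - [5,[5.3,0.25,0],[0,0,0]]
    - [5,[5.3,0.25,-3],[0,0,0]]
    - [5,[5.3,0.25,-6],[0,0,0]]
    - [5,[5.3,0.25,-6],[0,0,0]]
    - [5,[5.3,0.25,-6],[0,0,0]]

```text
time: 9.58
tool_pos: [0.5646, 0.0802, 0.1903]
ee_rot: [3.141, 0.006, -0.164]
wrist_force: [0.3, 0.8, 1.3]
width: 0.0499
```

```bash
python3 - <<'E'
from h import *
s=snapshot("wrist"); cv2.imwrite("pics/w6.png",cv2.cvtColor(s["pixels"],cv2.COLOR_RGB2BGR))
print(get_obs()["tool_pos"],proj(s,[[.566,.079,.173],[.5635,.076,.173]]))
E
```

```text
[0.56603422 0.08008073 0.19291464] [[291.95054037 248.70641215]
 [297.7432807  251.88851992]]
```

View pics/w6.png

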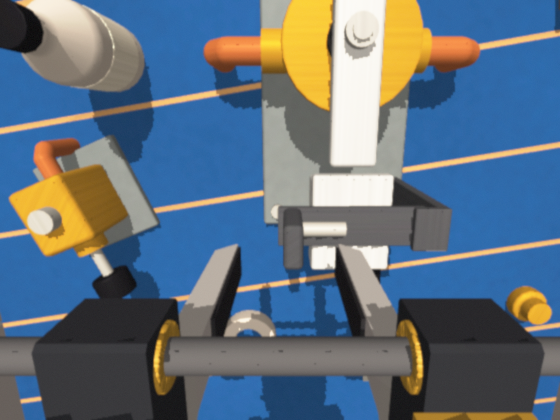

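The tab's top is at about (293,252), midway between the fingers and matching the prediction. I'll go down and close.

Request:
play_rows:
  rows:
    - [5,[0,-0.05,-2],[0,0,0]]
    - [5,[0,-0.05,-4],[0,0,0]]
    - [5,[0,-0.05,-4.9],[0,0,0]]
    - [5,[0,-0.05,-4.9],[0,0,0]]
    - [0.5,[0,-0.05,-4.9],[0,0,0]]
    - [0.5,[0,-0.05,-4.9],[0,0,0]]
    - [0.5,[0,-0.05,-4.9],[0,0,0]]
    - [0.5,[0,-0.05,-4.9],[0,0,0]]

```text
time: 10.3
tool_pos: [0.5671, 0.0786, 0.1451]
ee_rot: [-3.141, -0.003, -0.166]
wrist_force: [0.7, 0.3, -0.1]
width: 0.0267
```

Request:
play_rows:
  rows:
    - [0.5,[0,0,0],[0,0,0]]
    - [0.5,[0,0,0],[0,0,0]]
    - [0.5,[0,0,0],[0,0,0]]
    - [0.5,[0,0,0],[0,0,0]]

```text
time: 10.63
tool_pos: [0.5665, 0.0775, 0.1441]
ee_rot: [3.14, -0.001, -0.167]
wrist_force: [-0.8, -3.0, 3.2]
width: 0.0122
```

Request:
play_rows:
  rows:
    - [0.5,[0.1,0.5,0],[0,0,0]]
    - [0.5,[0.15,1.0,0],[0,0,0]]
    - [0.5,[0.25,1.5,0],[0,0,0]]
    - [0.5,[0.3,1.8,0],[0,0,0]]
    - [0.5,[0.3,1.8,0],[0,0,0]]
    - [0.5,[0.3,1.8,0],[0,0,0]]

```text
time: 11.13
tool_pos: [0.5694, 0.095, 0.144]
ee_rot: [3.138, -0.001, -0.167]
wrist_force: [-1.0, -7.7, 3.7]
width: 0.0116
```

```bash
python3 - <<'E'
from h import *
o=get_obs(); p=o["tool_pos"];print(p,o["wrist_force"],o["ee_rot"])
# lift plan: rotate about hinge; grasp point relative
yw=-.165; ax=np.array([-np.sin(yw),np.cos(yw),0]); o2=np.array([.6695,.0154,0]); 
piv=np.array([.6695+.12*np.cos(yw),.0154+.12*np.sin(yw),.115])+np.array([.0025,.003,0])
for th in np.r_[.02,.04,.06,.08,.1,.15,.2,.25,.3,.35,.4,.42]:
    R=cv2.Rodrigues(ax*th)[0]; q=piv+R@(p-piv); print(th,((q-p)*100).round(2),(ax*th).round(3),"cup z",(.235*np.sin(th)+.02*(np.cos(th)-1)).round(3))
E
```

```text
[0.56939276 0.09497436 0.14395162] [-1.01474608 -7.69805401  3.66305207] [ 3.13756874e+00 -7.04634146e-04 -1.66883843e-01]
0.02 [ 0.06 -0.01  0.47] [0.003 0.02  0.   ] cup z 0.005
0.04 [ 0.13 -0.02  0.93] [0.007 0.039 0.   ] cup z 0.009
0.06 [ 0.21 -0.04  1.4 ] [0.01  0.059 0.   ] cup z 0.014
0.08 [ 0.3  -0.05  1.86] [0.013 0.079 0.   ] cup z 0.019
0.1 [ 0.4  -0.07  2.32] [0.016 0.099 0.   ] cup z 0.023
0.15 [ 0.69 -0.11  3.46] [0.025 0.148 0.   ] cup z 0.035
0.2 [ 1.03 -0.17  4.59] [0.033 0.197 0.   ] cup z 0.046
0.25 [ 1.42 -0.24  5.69] [0.041 0.247 0.   ] cup z 0.058
0.3 [ 1.87 -0.31  6.78] [0.049 0.296 0.   ] cup z 0.069
0.35 [ 2.38 -0.4   7.84] [0.057 0.345 0.   ] cup z 0.079
0.4 [ 2.93 -0.49  8.88] [0.066 0.395 0.   ] cup z 0.09
0.42 [ 3.17 -0.53  9.28] [0.069 0.414 0.   ] cup z 0.094
```

The latch force of 7.7 N matches about 18 mm of travel, past the 13 mm needed. I'll lift along the hinge arc, slowly at first.

Request:
play_rows:
  rows:
    - [0.5,[0,0,0.25],[0.002,0.01,0]]
    - [0.5,[0.06,0,0.47],[0.003,0.02,0]]
    - [0.5,[0.1,0,0.7],[0.005,0.03,0]]
    - [0.5,[0.13,0,0.93],[0.007,0.04,0]]
    - [0.5,[0.17,0,1.15],[0.008,0.05,0]]
    - [0.5,[0.2,-0.04,1.4],[0.01,0.06,0]]
    - [0.5,[0.25,-0.05,1.6],[0.012,0.07,0]]
    - [0.5,[0.3,-0.05,1.86],[0.013,0.08,0]]

```text
time: 11.8
tool_pos: [0.5719, 0.0942, 0.1608]
ee_rot: [3.137, 0.083, -0.168]
wrist_force: [-2.1, -7.9, -1.7]
width: 0.0119
```

Request:
play_rows:
  rows:
    - [0.5,[0.1,-0.02,0.46],[0.003,0.02,0]]
    - [0.5,[0.24,-0.04,1.0],[0.007,0.044,0]]
    - [0.5,[0.39,-0.06,1.6],[0.012,0.07,0]]
    - [0.5,[0.55,-0.09,2.17],[0.016,0.094,0]]
    - [0.5,[0.73,-0.12,2.73],[0.02,0.118,0]]
    - [0.5,[0.92,-0.15,3.28],[0.024,0.143,0]]
    - [0.5,[1.12,-0.19,3.83],[0.028,0.168,0]]
    - [0.5,[1.12,-0.19,3.83],[0.028,0.168,0]]

```text
time: 12.47
tool_pos: [0.5832, 0.0924, 0.1996]
ee_rot: [3.137, 0.256, -0.169]
wrist_force: [-4.3, -7.1, -1.0]
width: 0.0119
```

```bash
python3 - <<'E'
from h import *
o=get_obs();print(o["tool_pos"],o["ee_rot"],o["wrist_force"],o["wrist_torque"],o["joint_positions"])
s=snapshot("side"); a=s["pixels"][120:330,180:460]; cv2.imwrite("pics/s2.png",cv2.cvtColor(cv2.resize(a,(800,600)),cv2.COLOR_RGB2BGR))
E
```

```text
[0.5831557  0.09238618 0.19957773] [ 3.13667341  0.25589549 -0.16908788] [-4.3113258  -7.13524494 -0.96734993] [-1.24163526  0.32458698  0.41879769] [0.03355223 0.37473681 1.05935907 0.04984746 1.95889985 1.78583941]
```

View pics/s2.png

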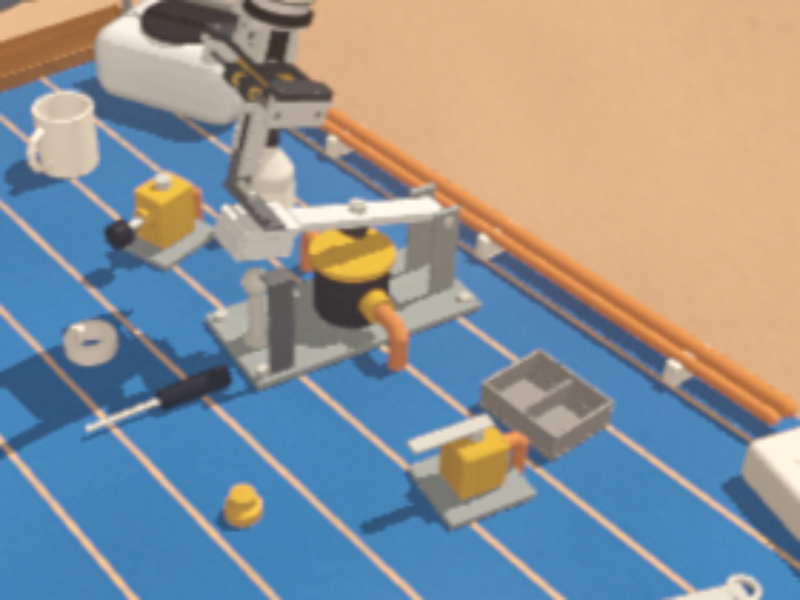

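The arm is off the ball: the head is at (255,235) and the ball post at (255,280), with the tab still gripped. The loose things look untouched. I'll raise it to about 0.42 rad.

Request:
play_rows:
  rows:
    - [0.5,[0.22,-0.03,0.55],[0.004,0.025,0]]
    - [0.5,[0.45,-0.07,1.09],[0.008,0.05,0]]
    - [0.5,[0.7,-0.11,1.62],[0.012,0.075,0]]
    - [0.5,[0.96,-0.16,2.15],[0.016,0.099,0]]
    - [0.5,[1.23,-0.2,2.67],[0.02,0.123,0]]
    - [0.5,[1.51,-0.25,3.19],[0.025,0.148,0]]
    - [0.5,[1.75,-0.29,3.59],[0.028,0.168,0]]
    - [0.5,[1.75,-0.29,3.59],[0.028,0.168,0]]

```text
time: 13.18
tool_pos: [0.6004, 0.0898, 0.2354]
ee_rot: [3.137, 0.428, -0.17]
wrist_force: [-5.1, -6.7, -0.5]
width: 0.0116
```

Request:
play_rows:
  rows:
    - [0.5,[0,0,0],[0,0,0]]
    - [0.5,[0,0,0],[0,0,0]]
    - [0.5,[0,0,0],[0,0,0]]
    - [0.5,[0,0,0],[0,0,0]]
    - [0.5,[0,0,0],[0,0,0]]
    - [0.5,[0,0,0],[0,0,0]]

```text
time: 13.68
tool_pos: [0.6002, 0.09, 0.2353]
ee_rot: [3.137, 0.425, -0.169]
wrist_force: [-4.3, -7.1, -1.3]
width: 0.0117
```

```bash
python3 - <<'E'
from h import *
o=get_obs();print(o["tool_pos"],o["ee_rot"],o["wrist_force"],o["width"],abs(o["qvel"]).max())
s=snapshot("side"); a=s["pixels"][160:275,180:334]; cv2.imwrite("pics/s3.png",cv2.cvtColor(cv2.resize(a,(800,597)),cv2.COLOR_RGB2BGR))
# predicted cup + head at several theta
yw=-.165;c,n=np.cos(yw),np.sin(yw);piv=np.array([.790,-.0013,.115])
for th in (.25,.35,.42):
    P=piv+np.array([-.235*np.cos(th)*c,-.235*np.cos(th)*n,.235*np.sin(th)])
    print(th,proj(s,P)[0],(proj(s,P)[0]-[180,160])*5.19)
print("ball",(proj(s,piv+[-.235*c,-.235*n,-.02])[0]-[180,160])*5.19)
E
```

```text
[0.60023262 0.08999591 0.23525163] [ 3.13684747  0.42535419 -0.16940639] [-4.27107924 -7.12123581 -1.25639985] 0.011696099734389386 0.0021023154476076953
0.25 [270.86689231 197.44027777] [471.59917109 194.31504161]
0.35 [272.71817721 190.84973789] [481.20733974 160.11013964]
0.42 [274.4169559  186.18648124] [490.0240011  135.90783765]
ball [463.85534483 301.32375735]
```

View pics/s3.png

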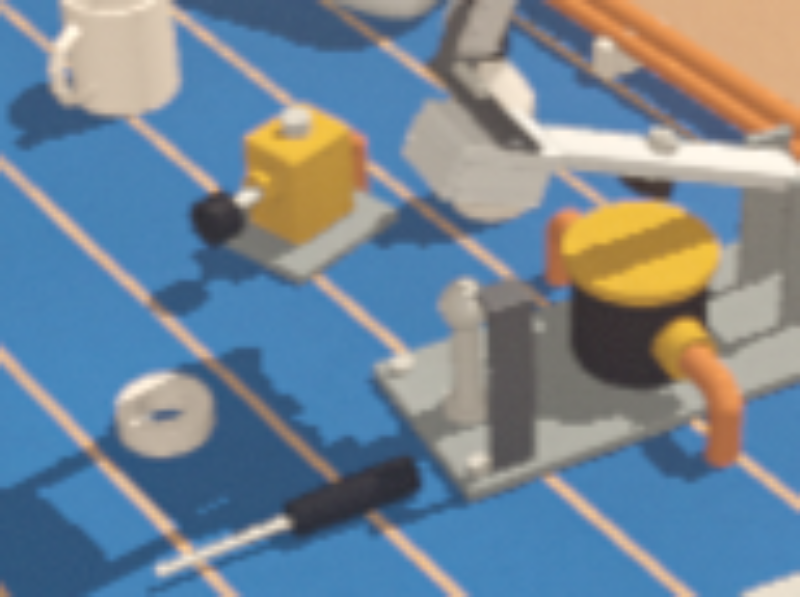

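The ball is at (462,300), where predicted. The head is at about (480,155), close to where the model puts the cup for 0.4 rad. The tool rose 91 mm with the arm, the knob is home, and nothing else has moved. Handing in.

```bash
python3 -c "
from bench import *
print(close_job()); print(get_obs()['time'])"
```

```text
the job is handed in; nothing more can be done
None
the job is handed in; nothing more can be done
```

The job is handed in at about 14 s, well under the 58 s limit. The arm is still held raised by the latch tab; no verdict was reported.

- **Vent knob:** I pulled it to its out stop. The tool moved about 40 mm, and pulling further only raised the force to 13 N. I then pushed it home against the stop, at the same position as the start with 13 N. The wrist picture after release and the last side picture both show it home.
- **Latch and arm:** I pulled the tab about 17 to 18 mm sideways, and the spring force of 7.7 N agreed with that. Then I lifted the arm along its hinge arc to about 0.42 rad.
- **Last checks:** The tool rose 91 mm with the tab, which puts the cup about 9 cm above the ball. The tab was still gripped at 11.7 mm and all joints were nearly still. The side picture shows the head clear of the ball and the loose things in view apparently where they were; I did not measure those.

**Small disagreements:**
- The knob's true axis differed from my first estimate by about 0.03 rad, which gave about 7 N of side force while pulling. I partly corrected for it on the way.
- The top camera's search for the knob after release found something else, so I went by the wrist camera.

**Not verified:**
- The arm is held only by its latch tab, so I could not confirm that this counts as finger contact with the clamp arm.
- I did not measure the cup's height directly. It comes from the tool pose, with the picture as a rough check.

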